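# Comb spacer onto a row of drying bridge blanks

### The arm

A 7-joint arm with a two-finger parallel gripper is mounted at the origin on the work surface. World frame = base frame: x ahead of the robot, y to its left, z up, the work surface at z = 0. Lengths are in m, angles in rad, forces in N, time in s.
With the tool pointing down it reaches from about 0.35 to 0.9 m from the base axis. Payload 8.1 kg.
Tool frame: the origin (TCP) lies midway between the tips of the shut fingers; the grasp point (between the pads) lies 19 mm behind it (ctrl.pinch_z is the distance from the TCP to the grasp point, in m); y points along the fingers, z is the direction in which the jaws open and shut, and the axes are right-handed (so a half turn about y gives the same grasp; the last joint's range is limited). The gripper opens to 85 mm and grips with 20 to 120 N. Pads are 22 mm wide; open, the fingers measure 114 mm over their backs; the gripper's body (76 mm by 85 mm) begins 54 mm behind the grasp point. The pads swing forward as they close: fully open they stand 13 mm farther back than shut.
Start: joints at [-1.373, 0.434, 0.025, 1.573, -0.012, 1.134, -0.075], TCP at [0.185, 0.597, 0.231] pointing down, gripper open.
Joint ranges: [-2.62, 2.62], [-0.44, 2.09], [-1.27, 1.32], [0.08, 2.57], [-1.32, 4.46], [0.12, 2], [-2.74, 2.74]. Speed limits (rad/s): [2.22, 2.22, 3.01, 3.01, 3.14, 3.14, 3.14].

### API

Orientations are given as a unit quaternion [w, x, y, z].
In Python, from bench import ctrl gives the robot as it stands.
- The arm moves only by the tool send_rows, never from a script. Its argument "moves" is a list of rows, each a list of 3 entries, a list of its own where there are three numbers: the shift along the world's x, y, z in m, then the turn, a rotation vector about the world's x, y, z in degrees, then the gripper command: -1 is fully open, 1 is shut, values between are in proportion. A call has 1 to 12 rows; each row is the pose to reach, as a shift and turn from the pose measured when the call began; what a row does not reach only later rows make up. A row lasts 1/10 s, in which the tool goes at most 50 mm and 8.59 degrees, less where a joint would pass 70% of its speed; a pose out of reach is approached as far as the arm can. A call with a gripper value outside its range is refused whole. The fingers move at their own pace and stop on an object; the grip force is fixed at half the most. Time passes only in rows, so rows that repeat a pose let the fingers close. It gives the time, the measured TCP pose, the force and the opening at its end, in the units of the state.
- ctrl.state(): the state, without advancing time (a new reading comes with each control period).
- ctrl.read_camera(name): name is "scene" or "top"; returns the picture (400x640x3 uint8, red, green, blue); there is no depth.
- ctrl.calibration(name): a dict with "fx", "fy", "cx", "cy" (pixels), "camera_from_world" (4x4, takes a point from world to camera coordinates). Camera axes: x right, y up, looking along -z (the intrinsics and any distortion apply to the point x, -y, -z); pixel columns grow to the right and rows downward; lengths in m; the calibration is good to about 2 mm. A picture is of the moment at which its call begins. calibration takes no time and is no camera call.
- ctrl.sign_off(): hands the job in, once; it reports no verdict.
The state is a dict: "t": time; "q": joint angles; "qd": joint speeds; "joint_efforts": joint torques, N m; "tool_pos": TCP position; "tool_rot": TCP orientation; "force": force on the tool from outside, world axes, zero at the start; "torque": the same for the moment, N m; "finger_gap": opening from 0.0 (shut) to 1.0 (fully open).
Only numpy, scipy, OpenCV 4.12 (cv2) and the standard library are available. Lean on these libraries where they do the work, as an engineer would, in place of code of your own. Each camera call takes 0.05 s, during which the arm holds its last target. There are 200 camera calls.

### The job

Set the red-handled comb spacer onto the row of five dark bridge blanks drying in the tray, about midway along their length, so that each of its four fins stands in one of the four gaps and the spacer sits fully home on the blanks. Work gently: feel for the gaps, press it home before you let go instead of dropping it, then let go and leave the blue-handled spacer where it is.

Things in the scene. Friction and masses are not known exactly. Their poses are not given: they have to be found in the camera images.
- comb_mid (a point): Centre (half-way up) of the red-handled wooden comb spacer, 84 mm tall, 0.15-0.3 kg, standing loose on its fins. z up, y along its row of 4 fins; same either way round. Fins: z = -42 to -12 mm from here, at y = -39, -13, 13, 39 mm, each 10 mm thick (y), 40 mm wide (x), lower tips half-round (radius 5). Above them a bar 40 (x) by 94 (y) mm, z = -12 to +2 mm, then the handle.
- comb_handle (a point): Centre of that spacer's red block handle, the thing to grip: 26 (x) by 40 (y) by 40 mm tall, on the middle of the bar, 22 mm above comb_mid.
- coarse_mid (a point): Centre (half-way up) of the other spacer, blue handle, only three fins 40 mm apart, otherwise built alike (84 mm tall). It does not fit this row; leave it where it is.
- tray: Shallow wooden tray fixed to the bench, 180 (x) by 170 (y) mm, rim 24 mm high; origin at the centre of its underside, z up. In it five dark blanks stand on edge, each 150 mm long along x, 13 mm thick along y, 26 mm apart centre to centre, leaving four 13 mm gaps (1.5 mm of play each side of a fin), deeper than the fins are long. The row is centred along x; for y see tray_top.
- tray_top (a point): Point over the tray's middle at the height of the blanks' tops, 60 mm above its origin. Along the tray's y the row stands anywhere up to 10 mm to either side of this point: that shift is not measured, find it by feel or by looking. About 15 N sideways pushes the row along. comb_mid is 12 mm above this height when home, 42 mm above when the fins stand on the blanks' tops.
Mind the look-alikes: they are no part of the job. What is shaped like the part that bears comb_mid but pink or purple is not meant.

How it is judged:
On the way, in this order (a step that is already met when the one before it is completed fails the run):
1. the red-handled spacer is lifted clear and carried over the tray in the fingers (z of comb_mid in the frame of tray above 0.098 m and horizontal distance between comb_mid and tray below 0.06 m and contact force between the fingers and comb above 1 N), for 0.1 s.
2. it is fully home, fins in the gaps, while the fingers still hold it (z of comb_mid in the frame of tray between 0.066 and 0.0755 m and y of comb_mid in the frame of tray between -0.013 and 0.013 m and x of comb_mid in the frame of tray between -0.03 and 0.03 m and angle between comb_mid's own z axis and vertical below 0.08 rad and angle between the y axis of comb_mid and the y axis of tray, either way round below 0.12 rad and contact force between the fingers and comb above 1 N), for 0.1 s.
At the end, for the whole second after the job is handed in: The red-handled spacer is released and at rest, upright within 0.08 rad, its y within 0.12 rad of the tray's, comb_mid 66 to 75.5 mm above the tray's origin (home is 72), within 13 mm of the tray's middle along y (so that all four fins are in the four gaps) and within 30 mm along x (z of comb_mid in the frame of tray between 0.066 and 0.0755 m and y of comb_mid in the frame of tray between -0.013 and 0.013 m and x of comb_mid in the frame of tray between -0.03 and 0.03 m and angle between comb_mid's own z axis and vertical below 0.08 rad and angle between the y axis of comb_mid and the y axis of tray, either way round below 0.12 rad and linear speed of comb below 0.02 m/s and contact force between the fingers and comb below 0.1 N); the robot touches nothing.
It fails at once if the spacer is pressed on the blanks or tray with more than 110 N, summed over the contacts (a press of some 40 N) (contact force between comb and tray above 110 N).
It fails at once if the blue-handled spacer is moved by more than 30 mm (distance of coarse_mid from where it was at the start of the episode above 0.03 m).
It also fails if it takes over 54 s, if anything falls off the work surface, if the arm or the gripper's body presses on something with over 40 N, if the wrist force passes 120 N, or if a joint passes its speed limit or range.

## Working session

There is one attempt and no reset: what is moved stays moved. The work goes in short steps, Python scripts to look and compute and a tool call to move; the robot and the scene stay as the last step left them, time stands still between calls to the robot, and variables do not carry over. Pictures are saved under pics/ and viewed, about 8 in all and at most 12, crops included, and the job is handed in when it is done.

Besides the shell and the picture viewer there is one more tool, called after "Emit:" as name(argument=value, ...) on one line, values as JSON. send_rows: Moves the arm, as the interface text tells. Its arguments: {"type":"object","properties":{"moves":{"type":"array"}},"required":["moves"]}

```bash
ls; mkdir -p pics; python3 - <<'E'
from bench import ctrl
import cv2,numpy as np
for n in("scene","top"):
    im=ctrl.read_camera(n);cv2.imwrite(f"pics/{n}0.png",im[...,::-1])
    c=ctrl.calibration(n);print(n,{k:(np.round(v,4).tolist()) for k,v in c.items()})
print(ctrl.state())
E
```

```text
pics
scene {'fx': 499.9171, 'fy': 499.9171, 'cx': 314.4436, 'cy': 198.0461, 'camera_from_world': [[-0.8864, 0.4629, 0.0008, 0.4399], [-0.2548, -0.4894, 0.834, 0.0832], [0.3864, 0.739, 0.5518, -1.2341], [0.0, 0.0, 0.0, 1.0]]}
top {'fx': 385.9964, 'fy': 385.9964, 'cx': 318.8495, 'cy': 200.6367, 'camera_from_world': [[-0.0268, -0.9994, -0.0222, 0.0021], [0.9804, -0.0306, 0.1945, -0.4718], [-0.1951, -0.0166, 0.9807, -0.922], [0.0, 0.0, 0.0, 1.0]]}
{'t': 0.1, 'q': array([-1.3726114 ,  0.4351657 ,  0.02497543,  1.57399164, -0.01160216,
        1.13398088, -0.07509398]), 'qd': array([ 0.00018086, -0.00089915, -0.00102768, -0.00073542,  0.00025742,
       -0.00025011, -0.00122858]), 'joint_efforts': array([ 2.36433931e-03, -6.71750522e+01,  1.02741938e+00, -3.16899312e+01,
        1.56808662e-02,  7.22445926e-03, -2.16046402e-05]), 'tool_pos': array([0.18508802, 0.59650503, 0.23060235]), 'tool_rot': array([-0.69862727,  0.69961583, -0.10599562,  0.10593656]), 'force': array([ 0.21678717, -0.79323595, -0.73899485]), 'torque': array([ 0.0038619 , -0.01499647,  0.00982304]), 'finger_gap': 1.0009920053040042}
```

View pics/scene0.png

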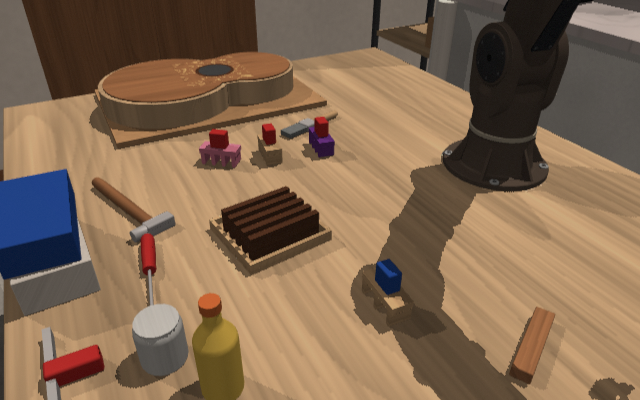

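View pics/top0.png

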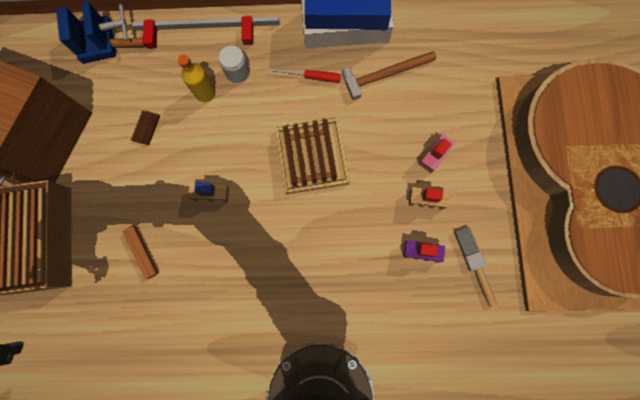

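The candidates (top pixels / scene pixels) are pink (437,152 / 220,148), bare wood (428,195 / 269,142) and purple (425,250 / 321,137). All three have red handles. The bare-wood one fits "wooden comb", so I'll confirm it in a crop and measure it.

```bash
cat > h.py <<'E'
import numpy as np,cv2
from bench import ctrl
def ray(n,u,v):
    c=ctrl.calibration(n);M=np.array(c["camera_from_world"]);R,t=M[:3,:3],M[:3,3]
    d=np.array([(u-c["cx"])/c["fx"],-(v-c["cy"])/c["fy"],-1.]);return -R.T@t,R.T@d/np.linalg.norm(d)
def plane(n,u,v,z):
    o,d=ray(n,u,v);return o+d*(z-o[2])/d[2]
def proj(n,p):
    c=ctrl.calibration(n);q=np.array(c["camera_from_world"])@np.r_[p,1]
    return np.array([c["cx"]+c["fx"]*q[0]/-q[2],c["cy"]+c["fy"]*q[1]/q[2]])
def tri(a,b):
    (o1,d1),(o2,d2)=ray("scene",*a),ray("top",*b)
    s=np.linalg.lstsq(np.c_[d1,-d2],o2-o1,rcond=None)[0]
    p,q=o1+s[0]*d1,o2+s[1]*d2;return (p+q)/2,np.linalg.norm(p-q)
E
python3 - <<'E'
from h import *
S=cv2.imread("pics/scene0.png");T=cv2.imread("pics/top0.png")
a=cv2.resize(S[110:180,195:345],None,fx=5,fy=5,interpolation=cv2.INTER_CUBIC)[:,:400*2]
b=cv2.resize(T[115:205,270:350],None,fx=4.5,fy=4.5,interpolation=cv2.INTER_CUBIC)
c=cv2.resize(T[170:215,400:455],None,fx=7,fy=7,interpolation=cv2.INTER_CUBIC)
H=600;out=np.zeros((760,790,3),np.uint8)
a=cv2.resize(a,(600,280));b=cv2.resize(b,(280,315));c=cv2.resize(c,(385,315))
out[:280,:600]=a;out[280:595,:280]=b;out[280:595,290:675]=c
cv2.imwrite("pics/c1.png",out[:600])
def red(im,box):
    x0,y0,x1,y1=box;h=cv2.cvtColor(im[y0:y1,x0:x1],cv2.COLOR_BGR2HSV)
    m=((h[...,0]<6)|(h[...,0]>176))&(h[...,1]>190)&(h[...,2]>60)
    ys,xs=np.nonzero(m);v=h[...,2][m]
    print(len(xs),xs.mean()+x0,ys.mean()+y0,xs.min()+x0,xs.max()+x0,ys.min()+y0,ys.max()+y0,np.percentile(v,[5,25,50,75,95]))
    return xs.mean()+x0,ys.mean()+y0
s=red(S,(258,118,282,150));t=red(T,(412,180,450,210))
print(tri(s,t))
E
```

```text
214 268.4672897196262 133.4018691588785 262 274 124 143 [ 73.   75.   76.  148.5 176. ]
197 433.3756345177665 194.2030456852792 424 442 188 200 [ 84.8 146.  179.  183.  186. ]
(array([ 0.47360203, -0.29184063,  0.06512659]), np.float64(0.0037344635446880416))
```

View pics/c1.png

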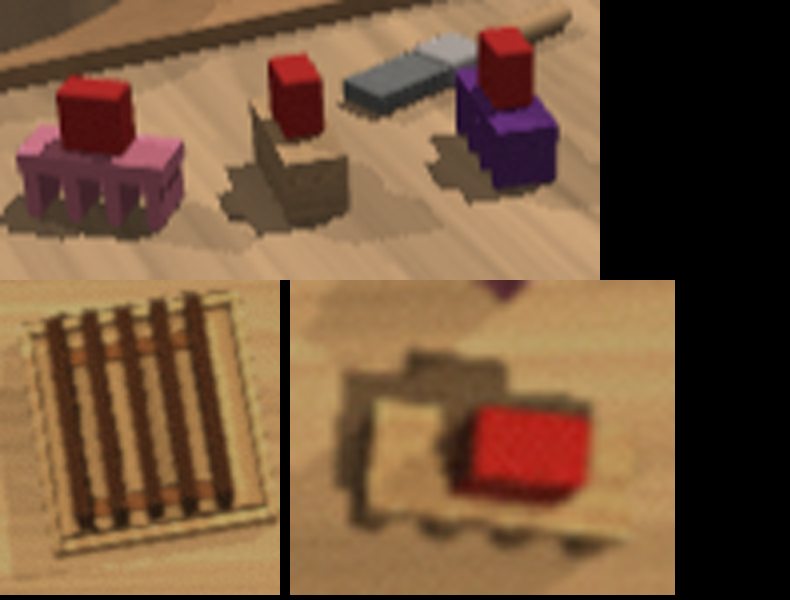

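The crop confirms it: the middle comb (scene 268,133, top 433,194) is bare wood with a red handle and four fins, and the pink and purple ones are decoys. The handle centre comes out at z≈0.065, against 0.064 expected. Next I'll get its angle and measure the blanks.

```bash
python3 - <<'E'
from h import *
from scipy.spatial.transform import Rotation as Ro
S=cv2.imread("pics/scene0.png");T=cv2.imread("pics/top0.png")
def topred(n,im,box,th):
    x0,y0,x1,y1=box;h=cv2.cvtColor(im[y0:y1,x0:x1],cv2.COLOR_BGR2HSV)
    m=(((h[...,0]<6)|(h[...,0]>176))&(h[...,1]>190)&(h[...,2]>th)).astype(np.uint8)
    ys,xs=np.nonzero(m);return np.c_[xs+x0,ys+y0].astype(float)
ps=topred("scene",S,(258,118,282,150),120);pt=topred("top",T,(412,180,450,210),135)
print("handle top",tri(ps.mean(0),pt.mean(0)))
W=np.array([plane("top",u,v,.084)[:2] for u,v in pt]);print(W.mean(0),cv2.minAreaRect((W*1000).astype(np.float32)))
d=W-W.mean(0);w,V=np.linalg.eigh(d.T@d);print("long axis",V[:,1],np.degrees(np.arctan2(V[1,1],V[0,1])),np.sqrt(12*w/len(W)))
# blanks
g=T.max(2);box=(270,110,352,200);x0,y0,x1,y1=box
m=(g[y0:y1,x0:x1]<95).astype(np.uint8)
n,l,st,ce=cv2.connectedComponentsWithStats(m)
for i in range(1,n):
    if st[i,4]>80:
        ys,xs=np.nonzero(l==i);P=np.array([plane("top",u+x0,v+y0,.06)[:2] for u,v in zip(xs,ys)])
        d=P-P.mean(0);w,V=np.linalg.eigh(d.T@d);a=V[:,1]*np.sign(V[0,1])
        print(st[i],P.mean(0).round(4),np.degrees(np.arctan2(a[1],a[0])).round(2),np.ptp(d@a).round(4),np.sqrt(12*w[0]/len(P)).round(4))
s=ctrl.state();print(Ro.from_quat(s["tool_rot"],scalar_first=True).as_matrix().round(3))
o,_=ray("top",0,0);print(o)
cv2.imwrite("pics/c2.png",np.hstack([cv2.resize(S[180:275,200:340],None,fx=5,fy=5,interpolation=cv2.INTER_CUBIC)]))
E
```

```text
handle top (array([ 0.47309618, -0.28956386,  0.0828286 ]), np.float64(0.001736052208499181))
[ 0.47362776 -0.28972207] ((473.39117431640625, -289.92681884765625), (36.29396438598633, 24.242788314819336), 80.76699829101562)
long axis [0.14455787 0.98949635] 81.68832254846505 [0.02430971 0.03641809]
[ 52   9  15  62 306] [ 0.6006 -0.0407] 7.54 0.1646 0.0127
[ 42  11  17  62 294] [ 0.5944 -0.0164] 7.59 0.1657 0.0123
[ 33  13  14  61 268] [0.5936 0.0082] 7.63 0.161 0.0115
[ 13  15  15  63 325] [0.5847 0.0581] 7.65 0.1653 0.0135
[ 23  14  14  62 296] [0.589  0.0333] 7.51 0.1644 0.0123
[[ 0.955 -0.     0.296]
 [-0.296 -0.001  0.955]
 [ 0.    -1.    -0.001]]
[ 0.28277309 -0.02760356  0.99601132]
```

View pics/c2.png

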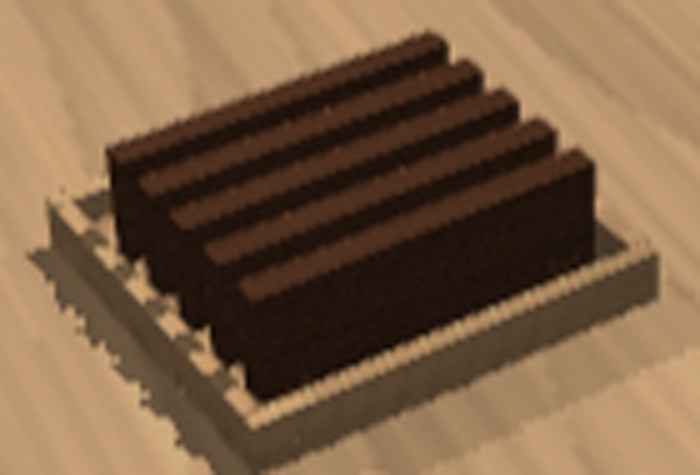

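The tray crop shows five blanks: brown top faces, dark sides, with a notched comb-like rim at one end. The top-view blobs include side faces (spacing 25 rather than 26 mm), so I'll use the lit top faces in the scene view and the true edges in the top view.

```bash
python3 - <<'E'
from h import *
S=cv2.imread("pics/scene0.png");T=cv2.imread("pics/top0.png")
x0,y0,x1,y1=215,182,325,265
h=cv2.cvtColor(S[y0:y1,x0:x1],cv2.COLOR_BGR2HSV);v=h[...,2]
dark=(v<110);print(np.histogram(v[dark],bins=11,range=(0,110))[0])
m=((v>50)&(v<108)&((h[...,0]<12)|(h[...,0]>170))&(h[...,1]>110)).astype(np.uint8)
n,l,st,ce=cv2.connectedComponentsWithStats(m,connectivity=4)
th=np.radians(7.6);ex=np.array([np.cos(th),np.sin(th)]);ey=np.array([-ex[1],ex[0]])
R=[]
for i in range(1,n):
    if st[i,4]>60:
        ys,xs=np.nonzero(l==i);P=np.array([plane("scene",u+x0,w+y0,.06)[:2] for u,w in zip(xs,ys)])
        d=P-P.mean(0);ww,V=np.linalg.eigh(d.T@d);a=V[:,1]*np.sign(V[0,1])
        print("scene",st[i],P.mean(0).round(4),"s,t",(P.mean(0)@ex).round(4),(P.mean(0)@ey).round(4),np.degrees(np.arctan2(a[1],a[0])).round(2),np.sqrt(12*ww/len(P)).round(4), (P@ex).min().round(4),(P@ex).max().round(4))
# top view: profile of brightness along t, averaged over s, on plane z=.06
g=T.max(2).astype(np.float32)
ss=np.arange(.55,.64,.002);tt=np.arange(-.15,.03,.0005)
def samp(s,t):
    p=s*ex+t*ey;return proj("top",[p[0],p[1],.06])
M=np.array([[samp(s,t) for t in tt] for s in ss],np.float32)
pr=cv2.remap(g,M[...,0],M[...,1],cv2.INTER_LINEAR).mean(0)
lv=(np.percentile(pr,10)+np.percentile(pr,75))/2
k=np.nonzero(np.diff(np.sign(pr-lv)))[0];print("edges t",[(tt[i].round(4),"+" if pr[i+1]>pr[i] else "-") for i in k])
tt2=np.arange(.45,.72,.0005)
for t in(-.12,-.096,-.07,-.045,-.02):
    M=np.array([[samp(s,t+q) for s in tt2] for q in (-.002,0,.002)],np.float32)
    pr=cv2.remap(g,M[...,0],M[...,1],cv2.INTER_LINEAR).mean(0)
    k=np.nonzero(np.diff(np.sign(pr-110)))[0];print("s edges",t,tt2[k].round(4))
E
```

```text
[   0    0  196 2412  236  134  471  796 1060  124  259]
scene [  7   5  67  26 238] [ 0.6091 -0.0402] s,t 0.5984 -0.1204 7.65 [0.0115 0.147 ] 0.522 0.6689
scene [ 13  10  68  27 320] [ 0.6063 -0.0158] s,t 0.5988 -0.0959 7.56 [0.0147 0.1472] 0.5219 0.67
scene [ 19  16  69  28 331] [0.6031 0.01  ] s,t 0.5992 -0.0699 7.6 [0.0145 0.1462] 0.5226 0.6697
scene [ 26  22  69  29 346] [0.6001 0.0359] s,t 0.5996 -0.0438 7.66 [0.0144 0.1453] 0.5232 0.6693Traceback (most recent call last):
  File "<stdin>", line 12, in <module>
  File "h.py", line 7, in plane
    o,d=ray(n,u,v);return o+d*(z-o[2])/d[2]
        ~~~^^^^^^^
  File "h.py", line 4, in ray
    c=ctrl.calibration(n);M=np.array(c["camera_from_world"]);R,t=M[:3,:3],M[:3,3]
ValueError: time passes only in moves, steps and waits
```

```bash
sed -i 's/ctrl.calibration(n)/cal(n)/; s/^def ray/import functools\n@functools.cache\ndef cal(n): return ctrl.calibration(n)\ndef ray/' h.py; sed -i 's/ctrl.calibration(n);q/cal(n);q/' h.py; python3 - <<'E'
from h import *
S=cv2.imread("pics/scene0.png");T=cv2.imread("pics/top0.png")
th=np.radians(7.6);ex=np.array([np.cos(th),np.sin(th)]);ey=np.array([-ex[1],ex[0]])
def samp(n,s,t):
    p=s*ex+t*ey;return proj(n,[p[0],p[1],.06])
ss=np.arange(.55,.64,.002);tt=np.arange(-.15,.03,.0005)
for n,im in(("top",T),("scene",S)):
    g=im.max(2).astype(np.float32)
    M=np.array([[samp(n,s,t) for t in tt] for s in ss],np.float32)
    pr=cv2.remap(g,M[...,0],M[...,1],cv2.INTER_LINEAR).mean(0)
    lv={"top":(np.percentile(pr,10)+np.percentile(pr,75))/2,"scene":57}[n]
    k=np.nonzero(np.diff(np.sign(pr-lv)))[0];print(n,"edges t",[(float(tt[i].round(4)),"+" if pr[i+1]>pr[i] else "-") for i in k])
tt2=np.arange(.45,.72,.0005);g=T.max(2).astype(np.float32)
for t in(-.12,-.096,-.07,-.045,-.02):
    M=np.array([[samp("top",s,t+q) for s in tt2] for q in (-.002,0,.002)],np.float32)
    pr=cv2.remap(g,M[...,0],M[...,1],cv2.INTER_LINEAR).mean(0)
    k=np.nonzero(np.diff(np.sign(pr-110)))[0];print("s edges",t,tt2[k].round(4))
E
```

```text
top edges t [(-0.1275, '-'), (-0.1125, '+'), (-0.1025, '-'), (-0.088, '+'), (-0.0775, '-'), (-0.064, '+'), (-0.052, '-'), (-0.038, '+'), (-0.0275, '-'), (-0.012, '+')]
scene edges t [(-0.1155, '-'), (-0.103, '+'), (-0.0895, '-'), (-0.077, '+'), (-0.0635, '-'), (-0.051, '+'), (-0.0375, '-'), (-0.0245, '+'), (-0.0115, '-')]
s edges -0.12 [0.506 0.674]
s edges -0.096 [0.5065 0.673 ]
s edges -0.07 [0.5065 0.672 ]
s edges -0.045 [0.5055 0.673 ]
s edges -0.02 [0.5065 0.6725]
```

The two views agree. The row centre is at about (0.602, 0.009), yaw 7.6°, blank spacing 26.0 mm, tops at z=0.06. The comb handle is at (0.473, -0.290) with its y axis at about 81.5°. The jaws will close along the comb's y, so I'll turn the tool +8.7° and approach by a waypoint.

Emit:
send_rows(moves=[[[0.06, -0.06, 0.02], [0, 0, 2], -1], [[0.1, -0.1, 0.02], [0, 0, 4], -1], [[0.135, -0.135, 0.02], [0, 0, 6], -1], [[0.17, -0.17, 0.02], [0, 0, 8.7], -1], [[0.2, -0.21, 0.02], [0, 0, 8.7], -1], [[0.235, -0.25, 0.02], [0, 0, 8.7], -1], [[0.265, -0.3, 0.02], [0, 0, 8.7], -1], [[0.28, -0.35, 0.02], [0, 0, 8.7], -1], [[0.29, -0.4, 0.02], [0, 0, 8.7], -1], [[0.29, -0.45, 0.02], [0, 0, 8.7], -1], [[0.29, -0.5, 0.02], [0, 0, 8.7], -1], [[0.29, -0.55, 0.02], [0, 0, 8.7], -1]])

```text
t: 1.3
tool_pos: [0.4727, 0.0963, 0.2504]
tool_rot: [-0.705, 0.706, -0.053, 0.053]
force: [0.6, 0.2, 0.1]
finger_gap: 1.001
```

Emit:
send_rows(moves=[[[0, -0.05, 0], [0, 0, 0], -1], [[0, -0.1, 0], [0, 0, 0], -1], [[0, -0.15, 0], [0, 0, 0], -1], [[0, -0.2, 0], [0, 0, 0], -1], [[0, -0.25, 0], [0, 0, 0], -1], [[0, -0.3, 0], [0, 0, 0], -1], [[0, -0.35, 0], [0, 0, 0], -1], [[0, -0.386, 0], [0, 0, 0], -1], [[0, -0.386, -0.02], [0, 0, 0], -1], [[0, -0.386, -0.06], [0, 0, 0], -1], [[0, -0.386, -0.1], [0, 0, 0], -1], [[0, -0.386, -0.1], [0, 0, 0], -1]])

```text
t: 2.5
tool_pos: [0.4695, -0.2877, 0.1459]
tool_rot: [0.706, -0.705, 0.056, -0.05]
force: [-1.0, -0.2, -1.0]
finger_gap: 1.0
```

```bash
python3 - <<'E'
from h import *
s=ctrl.state();print(s["tool_pos"])
a=ctrl.read_camera("scene")[...,::-1];b=ctrl.read_camera("top")[...,::-1]
cv2.imwrite("pics/c3.png",np.hstack([cv2.resize(i,(380,380),interpolation=cv2.INTER_CUBIC) for i in (a[70:190,200:320],b[140:250,375:485])]))
E
```

```text
[ 0.46953747 -0.28766981  0.14586959]
```

View pics/c3.png

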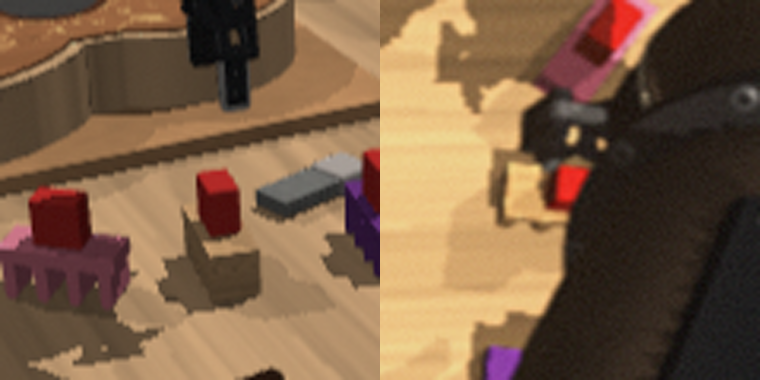

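The picture shows the gripper above the red handle, well clear of the neighbours (handle at about crop (218,200) left, (570,187) right). Descending with a small x/y correction.

Emit:
send_rows(moves=[[[0.004, -0.002, -0.02], [0, 0, 0], -1], [[0.004, -0.002, -0.045], [0, 0, 0], -1], [[0.004, -0.002, -0.07], [0, 0, 0], -1], [[0.004, -0.002, -0.09], [0, 0, 0], -1], [[0.004, -0.002, -0.098], [0, 0, 0], -1], [[0.004, -0.002, -0.098], [0, 0, 0], -1]])

```text
t: 3.2
tool_pos: [0.4771, -0.2919, 0.0536]
tool_rot: [-0.705, 0.706, -0.053, 0.052]
force: [-0.4, 0.2, 0.7]
finger_gap: 1.004
```

Emit:
send_rows(moves=[[[-0.0035, 0.002, -0.005], [0, 0, 0], -1], [[-0.0035, 0.002, -0.005], [0, 0, 0], -1], [[-0.0035, 0.002, -0.005], [0, 0, 0], 0], [[-0.0035, 0.002, -0.005], [0, 0, 0], 0.2], [[-0.0035, 0.002, -0.005], [0, 0, 0], 1], [[-0.0035, 0.002, -0.005], [0, 0, 0], 1], [[-0.0035, 0.002, -0.005], [0, 0, 0], 1], [[-0.0035, 0.002, -0.005], [0, 0, 0], 1], [[-0.0035, 0.002, -0.005], [0, 0, 0], 1]])

```text
t: 4.1
tool_pos: [0.4738, -0.2901, 0.049]
tool_rot: [-0.705, 0.706, -0.053, 0.053]
force: [-0.9, 0.7, 5.7]
finger_gap: 0.459
```

The grip holds (39 mm, matching the handle). TCP is 7 mm above comb_mid, so home should be TCP z≈0.079 and fins on the tops ≈0.109. Lifting.

Emit:
send_rows(moves=[[[0, 0, 0.01], [0, 0, 0], 1], [[0, 0, 0.03], [0, 0, 0], 1], [[0, 0, 0.06], [0, 0, 0], 1], [[0, 0, 0.1], [0, 0, 0], 1], [[0, 0, 0.13], [0, 0, 0], 1], [[0.01, 0.03, 0.14], [0, 0, 3], 1], [[0.03, 0.07, 0.14], [0, 0, 6], 1], [[0.05, 0.11, 0.14], [0, 0, 9], 1], [[0.07, 0.15, 0.14], [0, 0, 12], 1], [[0.09, 0.19, 0.14], [0, 0, 14], 1], [[0.11, 0.23, 0.14], [0, 0, 16.2], 1], [[0.12, 0.27, 0.14], [0, 0, 16.2], 1]])

```text
t: 5.3
tool_pos: [0.5948, -0.0183, 0.1893]
tool_rot: [-0.705, 0.706, 0.048, -0.047]
force: [0.7, 0.2, -2.5]
finger_gap: 0.46
```

Emit:
send_rows(moves=[[[0.005, 0.03, 0], [0, 0, 0], 1], [[0.008, 0.04, 0], [0, 0, 0], 1], [[0.008, 0.04, 0], [0, 0, 0], 1], [[0.008, 0.04, -0.01], [0, 0, 0], 1], [[0.008, 0.04, -0.01], [0, 0, 0], 1]])

```text
t: 5.8
tool_pos: [0.6016, 0.0194, 0.178]
tool_rot: [-0.704, 0.707, 0.046, -0.047]
force: [-0.5, 0.2, -2.4]
finger_gap: 0.457
```

```bash
python3 - <<'E'
from h import *
from scipy.spatial.transform import Rotation as Ro
s=ctrl.state();print(s["tool_pos"],s["force"],s["finger_gap"],s["t"]);print(Ro.from_quat(s["tool_rot"],scalar_first=True).as_matrix().round(3))
a=ctrl.read_camera("scene")[...,::-1];cv2.imwrite("pics/s4.png",a)
b=ctrl.read_camera("top")[...,::-1];cv2.imwrite("pics/t4.png",b)
cv2.imwrite("pics/c4.png",np.hstack([cv2.resize(a[110:280,190:360],(400,400),interpolation=cv2.INTER_CUBIC),cv2.resize(b[80:230,230:380],(400,400),interpolation=cv2.INTER_CUBIC)]))
E
```

```text
[0.60158182 0.0194125  0.17797102] [-0.46762716  0.23475468 -2.37391993] 0.4574076144712219 5.8
[[ 0.991 -0.002 -0.132]
 [ 0.132 -0.003  0.991]
 [-0.002 -1.    -0.003]]
```

View pics/c4.png

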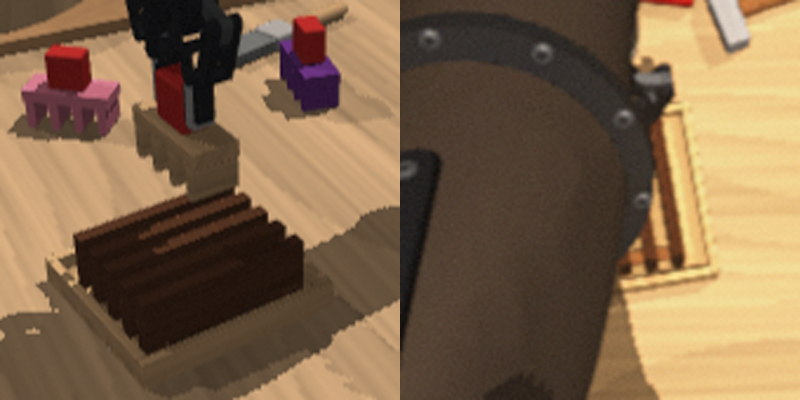

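The comb is held level and square above the blanks. It is about 10 mm off in y, so I'll correct that and then descend to just above contact.

Emit:
send_rows(moves=[[[0, -0.01, -0.01], [0, 0, 0], 1], [[0, -0.01, -0.03], [0, 0, 0], 1], [[0, -0.01, -0.05], [0, 0, 0], 1], [[0, -0.01, -0.055], [0, 0, 0], 1], [[0, -0.01, -0.055], [0, 0, 0], 1], [[0, -0.01, -0.055], [0, 0, 0], 1]])

```text
t: 6.5
tool_pos: [0.6027, 0.0092, 0.1246]
tool_rot: [-0.705, 0.707, 0.047, -0.046]
force: [0.5, -0.2, -2.2]
finger_gap: 0.458
```

```bash
python3 - <<'E'
from h import *
s=ctrl.state();p=s["tool_pos"];print(p,s["force"],s["torque"])
th=np.radians(7.6);ey=np.array([-np.sin(th),np.cos(th)]);print("t",p[:2]@ey, "s",p[:2]@np.array([ey[1],-ey[0]]))
a=ctrl.read_camera("scene")[...,::-1];cv2.imwrite("pics/s5.png",a)
cv2.imwrite("pics/c5.png",cv2.resize(a[150:270,200:340],None,fx=5.5,fy=5,interpolation=cv2.INTER_CUBIC))
# predicted pixels: front (-x) edge of bar bottom corners
E
```

```text
[0.60270626 0.00922626 0.1245947 ] [ 0.53123765 -0.19199453 -2.20994454] [-0.01779977  0.01680704  0.02576734]
t -0.07056654321049712 s 0.5986320449128736
```

View pics/c5.png

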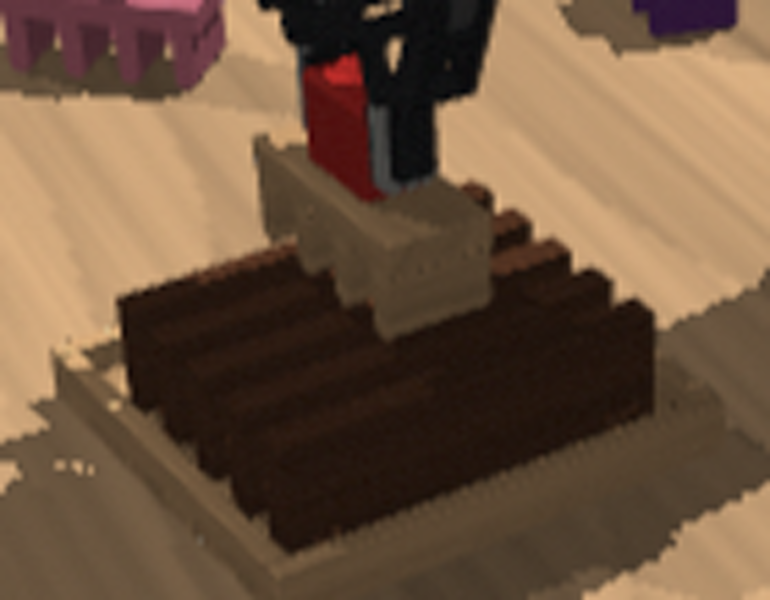

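The fins sit just above the blanks, over the expected gaps. Lowering slowly past the contact height (TCP 0.109).

Emit:
send_rows(moves=[[[-0.0005, 0.0003, -0.006], [0, 0, 0], 1], [[-0.0005, 0.0003, -0.011], [0, 0, 0], 1], [[-0.0005, 0.0003, -0.014], [0, 0, 0], 1], [[-0.0005, 0.0003, -0.016], [0, 0, 0], 1], [[-0.0005, 0.0003, -0.018], [0, 0, 0], 1], [[-0.0005, 0.0003, -0.019], [0, 0, 0], 1], [[-0.0005, 0.0003, -0.019], [0, 0, 0], 1]])

```text
t: 7.25
tool_pos: [0.6024, 0.0097, 0.1057]
tool_rot: [-0.705, 0.707, 0.047, -0.046]
force: [0.2, -0.3, -2.6]
finger_gap: 0.462
```

Emit:
send_rows(moves=[[[-0.0002, -0.0002, -0.002], [0, 0, 0], 1], [[-0.0002, -0.0002, -0.004], [0, 0, 0], 1], [[-0.0002, -0.0002, -0.006], [0, 0, 0], 1], [[-0.0002, -0.0002, -0.008], [0, 0, 0], 1], [[-0.0002, -0.0002, -0.01], [0, 0, 0], 1], [[-0.0002, -0.0002, -0.01], [0, 0, 0], 1]])

```text
t: 7.85
tool_pos: [0.602, 0.0095, 0.0954]
tool_rot: [-0.705, 0.707, 0.047, -0.047]
force: [0.5, -0.1, -2.7]
finger_gap: 0.462
```

The fins are 13 mm into the gaps with no force. Carrying on to just above home.

Emit:
send_rows(moves=[[[0, 0, -0.003], [0, 0, 0], 1], [[0, 0, -0.006], [0, 0, 0], 1], [[0, 0, -0.009], [0, 0, 0], 1], [[0, 0, -0.012], [0, 0, 0], 1], [[0, 0, -0.014], [0, 0, 0], 1], [[0, 0, -0.015], [0, 0, 0], 1], [[0, 0, -0.016], [0, 0, 0], 1], [[0, 0, -0.016], [0, 0, 0], 1]])

```text
t: 8.65
tool_pos: [0.6019, 0.0095, 0.0793]
tool_rot: [-0.705, 0.707, 0.047, -0.047]
force: [-0.7, 0.3, -2.0]
finger_gap: 0.461
```

Close to home. Pressing gently in small steps until it seats.

Emit:
send_rows(moves=[[[0, 0, -0.001], [0, 0, 0], 1], [[0, 0, -0.0015], [0, 0, 0], 1], [[0, 0, -0.0015], [0, 0, 0], 1]])

```text
t: 8.95
tool_pos: [0.6021, 0.0095, 0.079]
tool_rot: [-0.705, 0.706, 0.047, -0.046]
force: [-4.7, 0.2, 9.4]
finger_gap: 0.458
```

It is seated at TCP z=0.079, exactly home, with about 12 N of press. I'll hold briefly, ease off, and open.

Emit:
send_rows(moves=[[[0, 0, -0.0012], [0, 0, 0], 1], [[0, 0, -0.0012], [0, 0, 0], 1], [[0, 0, -0.001], [0, 0, 0], 1], [[0, 0, 0], [0, 0, 0], 1], [[0, 0, 0], [0, 0, 0], 0.1], [[0, 0, 0], [0, 0, 0], -0.3], [[0, 0, 0], [0, 0, 0], -0.6], [[0, 0, 0], [0, 0, 0], -1], [[0, 0, 0], [0, 0, 0], -1]])

```text
t: 9.85
tool_pos: [0.6022, 0.0095, 0.0791]
tool_rot: [-0.705, 0.706, 0.047, -0.046]
force: [1.5, 1.0, 0.4]
finger_gap: 1.0
```

Emit:
send_rows(moves=[[[0, 0, 0.01], [0, 0, 0], -1], [[0, 0, 0.03], [0, 0, 0], -1], [[0, 0, 0.06], [0, 0, 0], -1], [[0, 0, 0.1], [0, 0, 0], -1], [[0, 0, 0.14], [0, 0, 0], -1], [[0, 0.03, 0.16], [0, 0, 0], -1], [[-0.03, 0.07, 0.17], [0, 0, 0], -1], [[-0.06, 0.11, 0.17], [0, 0, 0], -1], [[-0.09, 0.15, 0.17], [0, 0, 0], -1], [[-0.12, 0.19, 0.17], [0, 0, 0], -1], [[-0.12, 0.22, 0.17], [0, 0, 0], -1], [[-0.12, 0.22, 0.17], [0, 0, 0], -1]])

```text
t: 11.05
tool_pos: [0.4805, 0.2349, 0.2499]
tool_rot: [0.705, -0.705, -0.05, 0.049]
force: [-0.1, -0.2, -0.3]
finger_gap: 0.996
```

```bash
python3 - <<'E'
from h import *
a=ctrl.read_camera("scene")[...,::-1];b=ctrl.read_camera("top")[...,::-1]
S=cv2.imread("pics/scene0.png")
def red(im,box,th):
    x0,y0,x1,y1=box;h=cv2.cvtColor(np.ascontiguousarray(im[y0:y1,x0:x1]),cv2.COLOR_BGR2HSV)
    m=((h[...,0]<6)|(h[...,0]>176))&(h[...,1]>190)&(h[...,2]>th);ys,xs=np.nonzero(m)
    return np.array([xs.mean()+x0,ys.mean()+y0]) if len(xs) else None
s=red(a,(235,170,310,240),120);t=red(b,(275,115,350,195),135);print(s,t)
p,e=tri(s,t);print("handle top",p,e,"want z .114; xy",plane("top",*t,.114))
def blue(im):
    h=cv2.cvtColor(np.ascontiguousarray(im[250:300,360:415]),cv2.COLOR_BGR2HSV);m=(h[...,0]>100)&(h[...,0]<130)&(h[...,1]>150);ys,xs=np.nonzero(m);return xs.mean(),ys.mean(),len(xs)
print("blue before/after",blue(S),blue(a))
cv2.imwrite("pics/c6.png",np.hstack([cv2.resize(a[160:270,200:340],(400,400),interpolation=cv2.INTER_CUBIC),cv2.resize(b[100:210,255:365],(400,400),interpolation=cv2.INTER_CUBIC)]))
E
```

```text
[267.11764706 187.95588235] [308.05454545 142.66060606]
handle top [0.60133143 0.00967919 0.11226168] 0.0006585004273422498 want z .114; xy [0.60100663 0.00944427 0.114     ]
blue before/after (np.float64(27.88854961832061), np.float64(26.309923664122138), 655) (np.float64(27.760802469135804), np.float64(26.239197530864196), 648)
```

View pics/c6.png

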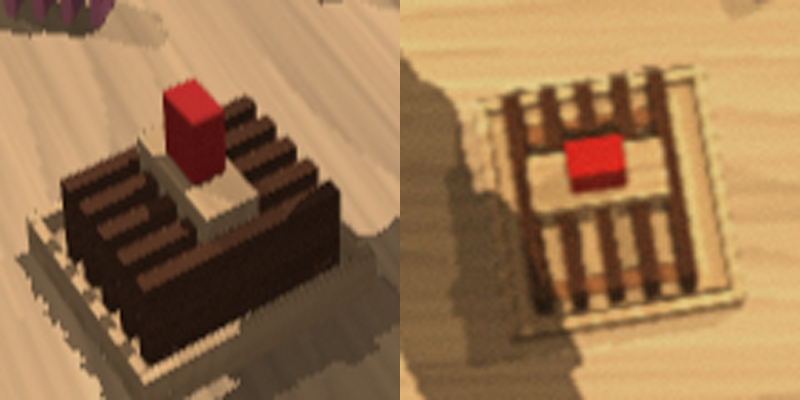

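The bar lies flat on the blanks, within the outer two and midway along, square to the row. The blue spacer has not moved. Handing in.

```bash
python3 -c "
from bench import ctrl
print(ctrl.sign_off())"
```

```text
the job is handed in; nothing more can be done
None
```

The red-handled wooden spacer is home on the five blanks, about midway along them, and the job is handed in. I took it by the handle, lined it up over the gaps, and lowered it in small steps. The fins went in with no measurable resistance. I pressed it home while gripped (about 12 N at the last force reading, then about 1 mm further commanded), then let go and backed the arm away.

**Last checks:**
- **Height:** the tool stopped at the height expected for home (TCP z 0.079 m). The top of the handle triangulates to z 0.112 m against the expected 0.114 m, which is within the 2 mm calibration.
- **Position:** the handle is within about 1 mm of the measured row centre. The last picture shows the bar flat on the blanks and square to the row.
- **Blue spacer:** it moved by about 0.15 pixel in the camera view, which is noise.
- **Time:** about 11 s of the 54 s was used.

**One disagreement:** my first look from the top camera gave a blank spacing of 25 mm instead of 26 mm, because it counted the blanks' side faces. Measuring the top faces gave 26 mm, and both cameras then agreed on the row centre. I did not measure the tray's own centre separately from the row.

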